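# Make up two kits for a printed microscope stage

## Robot

A 7-joint arm with a two-finger parallel gripper is mounted at the origin on the work surface. World frame = base frame: x ahead of the robot, y to its left, z up, the work surface at z = 0. Lengths are in m, angles in rad, forces in N, time in s.
With the tool pointing down it reaches from about 0.4 to 0.875 m from the base axis. Payload 4.4 kg.
Tool frame: the origin (TCP) lies midway between the tips of the shut fingers; the grasp point (between the pads) lies r.pinch_z behind it (r.pinch_z is the distance from the TCP to the grasp point, in m); z points along the fingers, y is the line along which they close (so a half turn about z gives the same grasp; the last joint's range is limited). The gripper opens to 85 mm and grips with 20 to 120 N. Pads are 22 mm wide; open, the fingers measure 114 mm over their backs; the gripper's body (76 mm by 85 mm) begins 54 mm behind the grasp point. The pads swing forward as they close: fully open they stand 13 mm farther back than shut.
Start: joints at [-1.297, 0.628, 0.038, 1.517, -0.027, 0.996, -0.02], TCP at [0.217, 0.613, 0.231] pointing down, gripper open.
Joint ranges: [-3.06, 3.06], [-0.37, 2.12], [-1.25, 1.32], [0.18, 2.47], [-1.1, 4.24], [0.23, 1.98], [-2.94, 2.94]. Speed limits (rad/s): [2.57, 2.57, 3.14, 3.14, 3.14, 3.14, 3.14].

## Interface

Orientations are given as a unit quaternion [x, y, z, w].
In Python, from workcell import r gives the robot as it stands.
- The arm moves only by the tool move_arm, never from a script. Its arguments are lists of equal length, an entry for each row: "translation": the shift along the tool's x, y, z in m, a list of three; "twist": the turn, a rotation vector about the tool's x, y, z in rad, a list of three; "gripper": the opening, from -1 (shut) to 1 (fully open), so that 0 is half open. A call has exactly 8 rows; each row is the pose to reach, as a shift and turn from the pose commanded when the call began, along the tool's axes at that moment; what a row does not reach only later rows make up. A row lasts 1/12 s, in which the tool goes at most 41.7 mm and 7.16 degrees, less where a joint would pass 70% of its speed; a pose out of reach is approached as far as the arm can. A call with a gripper value outside its range is refused whole. The fingers move at their own pace and stop on an object; the grip force is fixed at half the most. Time passes only in rows, so rows that repeat a pose let the fingers close, or fill a call up. It gives the time, the measured TCP pose, the force, the opening and the grip force at its end, in the units of the state.
- r.sense(): the state, without advancing time (a new reading comes with each control period).
- r.camera(name): name is "scene" or "top"; returns the picture (420x560x3 uint8, blue, green, red); there is no depth.
- r.get_calibration(name): a dict with "camera_matrix" (3x3 intrinsics, pixels), "rvec" (rotation vector, rad) and "tvec" (3), from world to camera coordinates, as OpenCV has them. Camera axes: x right, y down, z forward; pixel columns grow to the right and rows downward; lengths in m; the calibration is good to about 2 mm. A picture is of the moment at which its call begins. get_calibration takes no time and is no camera call.
- r.close_job(): hands the job in; it is judged then, once.
Trained networks look in the newest picture that a camera, given by its name, has taken for a name from the list of things; names that differ only in an ending like _2 or _b are one class to them, and where a whole thing is asked for, a point or a joint stands for the part that bears it (a point fixed in the world has none). Each returns a list of dicts, best first, with "p" (0 to 1); they miss things now and then, are a little off and sometimes report something else, mostly with a low value. They report only what shows in the picture. A call takes as long as a camera call. They do not tell look-alikes from the thing itself.
- r.boxes_of(camera, label): "rect" ([left, top, width, height] in pixels, round what is visible of it).
The state is a dict: "time_s": time; "joints": joint angles; "joint_vel": joint speeds; "tau": joint torques, N m; "tool_pos": TCP position; "tool_rot": TCP orientation; "force": force on the tool from outside, world axes, zero at the start; "moment": the same for the moment, N m; "grip_width": finger opening in m; "grip_force": force on a finger pad.
Only numpy, scipy, OpenCV 4.12 (cv2) and the standard library are available. Lean on these libraries where they do the work, as an engineer would, in place of code of your own. Each camera call takes 0.05 s, during which the arm holds its last target. There are 200 camera calls.

## Task

Make up the two kits, each part on the middle of its dark mark: on the brown tray the black motor squarely on the square mark and the green knob on the round mark; on the blue-grey tray the bottom green plate of the white stack magazine, pulled out by its protruding end and laid along the long rectangular mark, the cream knob on the larger round mark and the brass objective upright on the smaller round mark. Never tip the objective over, leave the silver motor where it stands, and let the other plates stay in the magazine.

Things in the scene. Friction and masses are not known exactly. Their poses are not given: they have to be found in the camera images.
- tray_brown: Brown kit tray, fixed to the bench, 240 x 100 mm, open, long side along its x axis. Its floor is 4 mm above the bench and a 3 mm thick lip round the edge reaches 8 mm above the bench. Origin: centre of its underside, on the bench. Dark flat marks on its floor, all on the tray's long centre line (y = 0): a 50 mm square at x = -60 mm (motor) and a 44 mm disc at x = +50 mm (knob).
- tray_blue: Blue-grey kit tray, fixed to the bench, 240 x 100 mm, open, long side along its x axis. Its floor is 4 mm above the bench and a 3 mm thick lip round the edge reaches 8 mm above the bench. Origin: centre of its underside, on the bench. Dark flat marks on its floor, all on the tray's long centre line (y = 0): a 98 x 48 mm rectangle, long along x, at x = -65 mm (plate), a 44 mm disc at x = +20 mm (knob) and a 32 mm disc at x = +80 mm (objective).
- magazine: White gravity-fed stack magazine fixed to the bench, 99 mm long (x) x 49 mm wide (y) x 65 mm high, open on top, holding three plates. Its floor is 20 mm above the bench; 3 mm walls on all four sides. The front wall (towards its -x, the robot's side) ends 32.5 mm above the bench, so that only the bottom plate can pass below it; the bottom plate sticks out there by about 31 mm, free on both sides and below. Origin: centre of its underside, on the bench.
- plate: The bottom plate in the magazine: green printed plate, 90 mm long (x) x 40 mm wide (y) x 10 mm thick, about 40 g, with a gold window on top. It lies at 20 to 30 mm above the bench, its x axis along the magazine's, and its -x end sticks out at the magazine's front. It slides out towards the magazine's -x with little friction and is clear of the front wall after about 60 mm; the plates above then drop by 10 mm. Origin: centre of its underside, z up.
- plate_top: The top one of the two other plates that stay in the magazine: green printed plate, 90 mm long (x) x 40 mm wide (y) x 10 mm thick, about 40 g, with a gold window on top. Its underside is at first 40 mm above the bench. Origin: centre of its underside.
- motor_black: Black stepper motor standing upright, 42 mm square and 38 mm high, with a small boss and a 5 mm shaft on top reaching to 55 mm; 0.2 to 0.4 kg. Origin: centre of its underside; x and y square to its sides, z up the shaft.
- motor_silver: Bystander, to be left alone: silver stepper motor standing upright, 42 mm square and 38 mm high, with a small boss and a 5 mm shaft on top reaching to 55 mm; 0.2 to 0.4 kg. Origin: centre of its underside; x and y square to its sides, z up the shaft.
- knob_green: Green round thumb knob lying flat like a disc, 36 mm diameter (about 38 mm over its ribs), 24 mm high, about 30 g. Origin: centre of its underside, z up.
- knob_cream: Cream round thumb knob lying flat like a disc, 36 mm diameter (about 38 mm over its ribs), 24 mm high, about 30 g. Origin: centre of its underside, z up.
- objective: Brass microscope objective standing upright, a cylinder of 26 mm diameter and 50 mm height (narrowing over the top 4 mm), with a dark band near its foot, about 90 g. Origin: centre of its underside, z up.
There are look-alikes about, which are no part of the job. Several things have the shape of the magazine; the one meant has the colours described above. Leave any purple look-alike of the plate_top alone.

How it is judged:
By the outcome, as a careful person would: the job done as asked, in the order asked, and still so for the second after the job is handed in, with the robot touching nothing.
It also fails if it takes over 112 s, if anything falls off the work surface, if the arm or the gripper's body presses on something with over 40 N, if the wrist force passes 120 N, or if a joint passes its speed limit or range.

## Working session

There is one attempt and no reset: what is moved stays moved. The work goes in short steps, Python scripts to look and compute and a tool call to move; the robot and the scene stay as the last step left them, time stands still between calls to the robot, and variables do not carry over. Pictures are saved under pics/ and viewed, at most 14 in all, crops included, and the job is handed in when it is done.

Besides the shell and the picture viewer there is one more tool, called after "Request:" as name(argument=value, ...) on one line, values as JSON. move_arm: Moves the arm, as the interface text tells. Its arguments: {"type":"object","properties":{"translation":{"type":"array"},"twist":{"type":"array"},"gripper":{"type":"array"}},"required":["translation","twist","gripper"]}

```bash
ls; mkdir -p pics; python3 - <<'E'
from workcell import r
import cv2,numpy as np
for c in("scene","top"):
    cv2.imwrite(f"pics/{c}0.png",r.camera(c))
    k=r.get_calibration(c);print(c,np.round(k["camera_matrix"],1).tolist(),np.round(k["rvec"],3).tolist(),np.round(k["tvec"],3).tolist())
    for l in("tray_brown","tray_blue","magazine","plate","motor_black","motor_silver","knob_green","knob_cream","objective"):
        print(l,[(np.round(d["rect"]).tolist(),round(d["p"],2)) for d in r.boxes_of(c,l)[:4]])
print(r.sense(),r.pinch_z)
E
```

```text
pics
scene [[394.1, 0.0, 283.2], [0.0, 394.1, 205.1], [0.0, 0.0, 1.0]] [1.561, 2.035, -0.817] [0.17, -0.369, 1.43]
tray_brown [([157.0, 154.0, 61.0, 58.0], 0.75)]
tray_blue [([383.0, 183.0, 46.0, 69.0], 0.64)]
magazine [([225.0, 225.0, 28.0, 48.0], 0.95), ([167.0, 210.0, 37.0, 45.0], 0.81), ([327.0, 204.0, 29.0, 42.0], 0.73)]
plate []
motor_black [([273.0, 178.0, 16.0, 18.0], 0.85)]
motor_silver [([297.0, 243.0, 23.0, 34.0], 0.85)]
knob_green [([342.0, 184.0, 16.0, 16.0], 0.65)]
knob_cream [([313.0, 177.0, 14.0, 10.0], 0.65)]
objective [([245.0, 173.0, 13.0, 17.0], 0.62)]
top [[489.4, 0.0, 285.9], [0.0, 489.4, 217.2], [0.0, 0.0, 1.0]] [2.147, -2.161, 0.089] [-0.019, 0.575, 1.198]
tray_brown [([377.0, 196.0, 46.0, 98.0], 0.67)]
tray_blue [([137.0, 207.0, 50.0, 100.0], 0.79)]
magazine [([210.0, 188.0, 28.0, 49.0], 0.9), ([356.0, 141.0, 25.0, 42.0], 0.71), ([295.0, 135.0, 34.0, 48.0], 0.6)]
plate [([306.0, 174.0, 20.0, 15.0], 0.73)]
motor_black [([291.0, 249.0, 19.0, 20.0], 0.71)]
motor_silver [([238.0, 159.0, 20.0, 22.0], 0.82), ([302.0, 138.0, 21.0, 39.0], 0.62)]
knob_green [([220.0, 266.0, 10.0, 10.0], 0.58)]
knob_cream [([249.0, 264.0, 15.0, 16.0], 0.44)]
objective []
{'time_s': 1.0, 'joints': array([-1.29679704,  0.62840776,  0.0384571 ,  1.51742037, -0.02704959,
        0.99635965, -0.01995556]), 'joint_vel': array([ 1.74372024e-03, -9.54551218e-04, -1.27502572e-03, -4.17965870e-04,
        5.55293517e-04,  3.01996561e-04,  6.50219888e-05]), 'tau': array([-4.49344197e-04, -5.63270760e+01,  1.22581054e+00, -1.93788725e+01,
        1.09926058e-02,  1.44843762e-03, -1.53516436e-05]), 'tool_pos': array([0.21657477, 0.61283692, 0.23130106]), 'tool_rot': array([ 1.69070262e-01,  9.85603999e-01, -3.09108226e-05, -5.64985443e-05]), 'force': array([ 0.10451102, -0.21535492,  0.05330726]), 'moment': array([0.03871584, 0.06039778, 0.00471571]), 'grip_force': 0.0, 'grip_width': 0.08588111172930958} 0.0187
```

View pics/top0.png

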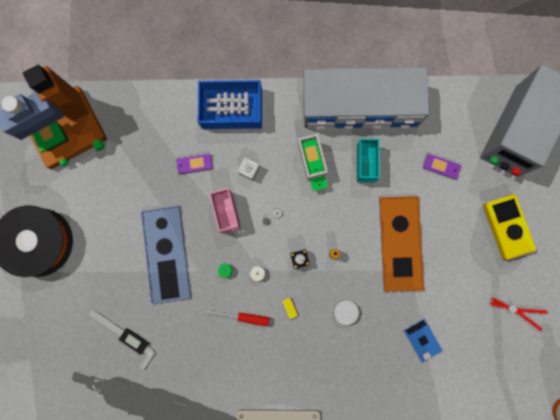

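View pics/scene0.png

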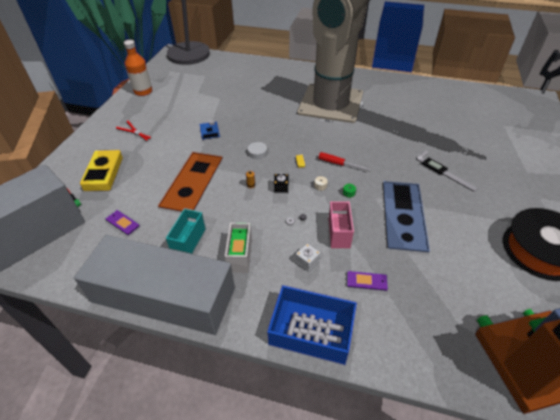

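The top view shows the blue tray at (166,254), brown tray at (402,244), white magazine at (314,160) with its plate end at (319,185), black motor (300,259), objective (335,254), green knob (225,271), cream knob (257,273) and silver motor (248,168). In the scene view the magazine is at (238,240), with blue bins and grey boxes near it.

```bash
python3 - <<'E'
import cv2,numpy as np
t=cv2.imread("pics/top0.png");s=cv2.imread("pics/scene0.png")
def c(im,cx,cy,w,h,f): return cv2.resize(im[cy-h//2:cy+h//2,cx-w//2:cx+w//2],None,fx=f,fy=f,interpolation=cv2.INTER_CUBIC)
a=c(t,280,262,160,50,5)      # 800x250
b=np.hstack([c(t,314,163,50,70,5),c(s,238,243,50,70,5),c(s,265,183,60,70,5)])  #250+250+300
cv2.imwrite("pics/m1.png",np.vstack([a,b]))
for n,im,u,v in[("green",t,225,271),("cream",t,257,273),("motor",t,294,262),("obj",t,335,254),("bench",t,275,290),("tray",t,150,240),("brown",t,400,240),("mark",t,168,280),("markb",t,403,267),("plateend",t,319,185),("magw",t,306,150)]: print(n,im[v,u],cv2.cvtColor(im[v:v+1,u:u+1],cv2.COLOR_BGR2HSV)[0,0])
E
```

```text
green [ 77 142  57] [ 67 153 142]
cream [130 141 143] [ 25  23 143]
motor [34 33 33] [120   8  34]
obj [33 58 82] [ 15 152  82]
bench [148 150 149] [ 45   3 150]
tray [159 134 118] [108  66 159]
brown [ 23  91 166] [ 14 220 166]
mark [36 33 36] [150  21  36]
markb [31 29 30] [135  16  31]
plateend [ 53 126  25] [ 68 204 126]
magw [ 75 161 173] [ 26 144 173]
```

View pics/m1.png

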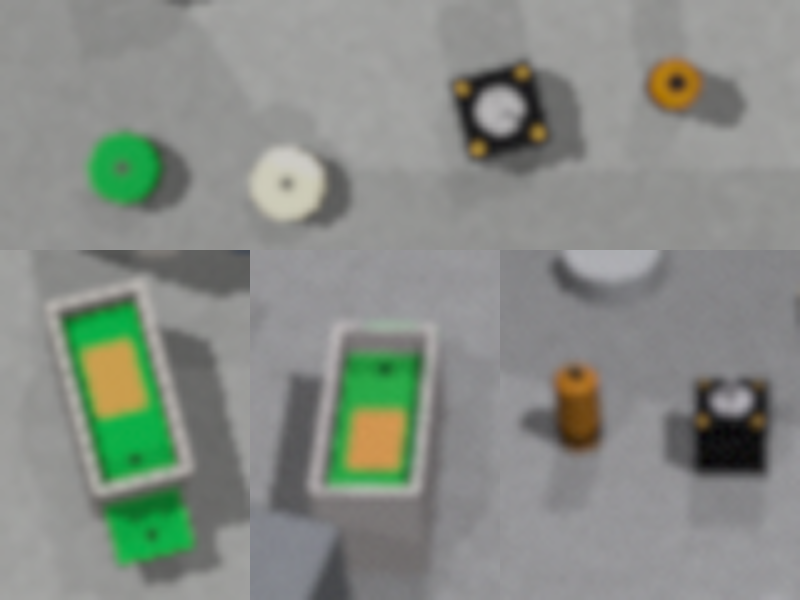

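Crops show: motor (top view) turned ~15°, with top-face centre at crop (500,110); magazine rim corners at (47,302), (147,281), (194,470), (98,499); plate end corners at (117,565), (195,547), tool side clear of obstacles. Objective stands at crop (676,84).

```bash
cat > h.py <<'E'
import cv2,numpy as np
from workcell import r
def back(c,uv,z):
    k=r.get_calibration(c);K=np.array(k["camera_matrix"]);R=cv2.Rodrigues(np.array(k["rvec"],float))[0];t=np.array(k["tvec"],float).ravel()
    uv=np.atleast_2d(uv).astype(float);d=(R.T@np.linalg.inv(K)@np.c_[uv,np.ones(len(uv))].T).T
    o=-R.T@t
    return o+d*((z-o[2])/d[:,2])[:,None]
def seg(im,lo,hi,box,dark=None):
    x0,y0,x1,y1=box;f=8
    c=cv2.resize(im[y0:y1,x0:x1],None,fx=f,fy=f,interpolation=cv2.INTER_CUBIC)
    m=cv2.inRange(cv2.cvtColor(c,cv2.COLOR_BGR2HSV),lo,hi)
    out=[]
    for q in cv2.findContours(m,cv2.RETR_EXTERNAL,cv2.CHAIN_APPROX_NONE)[0]:
        a=cv2.contourArea(q)/f/f
        if a<12: continue
        M=cv2.moments(q);o=np.array([x0,y0])
        (cx,cy),wh,an=cv2.minAreaRect(q)
        g=lambda p:(np.array(p)+.5)/f-.5+o
        out.append((a,g((M["m10"]/M["m00"],M["m01"]/M["m00"])),g(cv2.boxPoints(((cx,cy),wh,an)))))
    return sorted(out,key=lambda e:-e[0])
E
python3 - <<'E'
from h import *
np.set_printoptions(precision=4,suppress=True)
t=cv2.imread("pics/top0.png")
def rep(n,lo,hi,box,z,k=1):
    for a,c,b in seg(t,lo,hi,box)[:k]:
        B=back("top",b,z)[:,:2];e=[B[1]-B[0],B[2]-B[1]];L=[np.linalg.norm(v) for v in e];v=e[int(np.argmax(L))]
        print(n,"cent",back("top",c,z)[0,:2],"rect",B.mean(0),"L",np.array(L),"yaw",np.degrees(np.arctan2(v[1],v[0])))
rep("blue",(100,40,60),(120,255,255),(135,200,195,310),.006)
rep("brown",(5,120,60),(25,255,255),(372,190,430,298),.006)
rep("bmarks",(0,0,0),(180,255,75),(143,207,188,302),.004,3)
rep("brmarks",(0,0,0),(180,255,75),(380,198,424,290),.004,2)
rep("green",(50,100,60),(80,255,255),(213,258,237,284),.022)
rep("cream",(15,12,100),(40,90,255),(243,258,273,290),.022)
rep("obj",(8,120,50),(30,255,255),(325,242,345,268),.046)
P=lambda x:(np.array(x,float)+.5)/5-.5
print("motor",back("top",P([[453,83],[527,63],[548,135],[472,157]])+[200,237],.038)[:,:2])
print("screws",back("top",P([[462,89],[523,73],[538,132],[478,149]])+[200,237],.038)[:,:2])
o=[289,128]
m=back("top",P([[47,302],[147,281],[194,470],[98,499]])-[0,50*5]+o,.065)[:,:2];print("mag",m,m.mean(0))
print("plate end",back("top",P([[117,315],[195,297]])+o,.03)[:,:2])
print("camera",[back(c,[[0,0]],0)[0] for c in("top",)])
# scene cross-check
for n,uv,z in[("green",(350,191),.012),("cream",(320,183),.012)]: print(n,back("scene",uv,z)[0,:2])
E
```

```text
blue cent [0.4841 0.2873] rect [0.4856 0.2881] L [0.1035 0.2416] yaw -171.95314273453153
brown cent [ 0.5082 -0.3137] rect [ 0.5098 -0.314 ] L [0.1018 0.2405] yaw -179.07603228723892
bmarks cent [0.4211 0.2795] rect [0.4216 0.2796] L [0.0451 0.0954] yaw -172.22514477887486
bmarks cent [0.5059 0.2915] rect [0.506  0.2915] L [0.0388 0.0389] yaw -104.24059997683894
bmarks cent [0.5655 0.2997] rect [0.5655 0.2997] L [0.0267 0.0262] yaw -90.43662067595379
brmarks cent [ 0.4497 -0.315 ] rect [ 0.4499 -0.3151] L [0.0465 0.0465] yaw 179.6342996223115
brmarks cent [ 0.5601 -0.3124] rect [ 0.5599 -0.3124] L [0.0396 0.0384] yaw -90.44272522632323
green cent [0.4436 0.132 ] rect [0.4436 0.1321] L [0.0349 0.0368] yaw -108.52431333071871
cream cent [0.4326 0.0497] rect [0.4347 0.0496] L [0.0411 0.0376] yaw -90.29134109510947
obj cent [ 0.4831 -0.1419] rect [ 0.4832 -0.1417] L [0.0245 0.0245] yaw -40.42365350505221
motor [[ 0.4847 -0.0331]
 [ 0.4943 -0.0698]
 [ 0.4588 -0.0798]
 [ 0.4482 -0.0423]]
screws [[ 0.4817 -0.0375]
 [ 0.4894 -0.0678]
 [ 0.4603 -0.0749]
 [ 0.4521 -0.0452]]
mag [[ 1.3015 -0.0586]
 [ 1.312  -0.1106]
 [ 1.2069 -0.1336]
 [ 1.1921 -0.084 ]] [ 1.2531 -0.0967]
plate end [[ 0.6423 -0.0889]
 [ 0.6512 -0.1283]]
camera [array([1.185 , 0.7613, 0.    ])]
green [0.4462 0.1375]
cream [0.4357 0.0502]
```

```bash
cat > go.py <<'E'
# usage: go.py x y z yaw(deg of tool y, mod 180) -> tool-frame shift and twist
import sys,numpy as np
from workcell import r
from scipy.spatial.transform import Rotation as R
x,y,z,a=map(float,sys.argv[1:5]);s=r.sense();q=R.from_quat(s["tool_rot"]);M=q.as_matrix()
cur=np.degrees(np.arctan2(M[1,1],M[0,1]));d=(a-cur+90)%180-90
c,n=np.cos(np.radians(cur+d)),np.sin(np.radians(cur+d))
T=np.array([[-n*-1,c,0],[-c,n,0],[0,0,-1]]) # cols x,y,z
T=np.column_stack([np.cross([c,n,0],[0,0,-1]),[c,n,0],[0,0,-1]])
print("t",s["time_s"],"pos",np.round(s["tool_pos"],4),"cur",round(cur,1),"dyaw",round(d,1),"j7",round(s["joints"][6],2),"w",round(s["grip_width"],4))
print("shift",np.round(M.T@(np.array([x,y,z])-s["tool_pos"]),4).tolist(),"twist",np.round((q.inv()*R.from_matrix(T)).as_rotvec(),4).tolist())
E
python3 - <<'E'
from h import *
P=lambda x:(np.array(x,float)+.5)/5-.5
o=[289,128]
for z,p in((.065,[[47,302],[147,281],[194,470],[98,499]]),(.03,[[117,565],[195,547],[187,497],[105,510]]),(.05,[[80,345],[135,338],[147,412],[95,419]])):
    m=back("top",P(np.array(p)-[0,250])+o,z)[:,:2];print(np.round(m,4).tolist(),m.mean(0).round(4))
E
python3 go.py .471 -.056 .15 14.5
```

```text
[[0.7691, -0.0546], [0.7792, -0.1043], [0.6836, -0.1263], [0.6696, -0.0789]] [ 0.7253 -0.091 ]
[[0.6423, -0.0889], [0.6512, -0.1283], [0.6768, -0.1247], [0.6705, -0.0831]] [ 0.6602 -0.1063]
[[0.7509, -0.071], [0.7542, -0.0986], [0.7163, -0.1041], [0.713, -0.0781]] [ 0.7336 -0.0879]
t 1.0 pos [0.2166 0.6128 0.2313] cur 70.5 dyaw -56.0 j7 -0.02 w 0.0859
shift [-0.4628, -0.5458, 0.0813] twist [-0.0001, -0.0001, 0.978]
```

Request:
move_arm(translation=[[-0.463,-0.546,0.08],[-0.463,-0.546,0.08],[-0.463,-0.546,0.08],[-0.463,-0.546,0.08],[-0.463,-0.546,0.08],[-0.463,-0.546,0.08],[-0.463,-0.546,0.08],[-0.463,-0.546,0.08]], twist=[[0,0,0.978],[0,0,0.978],[0,0,0.978],[0,0,0.978],[0,0,0.978],[0,0,0.978],[0,0,0.978],[0,0,0.978]], gripper=[1,1,1,1,1,1,1,1])

```text
time_s: 1.67
tool_pos: [0.3348, 0.3016, 0.1945]
tool_rot: [0.614, 0.789, 0.001, 0.0]
force: [1.4, -0.2, 0.0]
grip_width: 0.0854
grip_force: 0.0
```

```bash
python3 go.py .471 -.056 .15 14.5
```

```text
t 1.6667 pos [0.3348 0.3016 0.1945] cur 14.2 dyaw 0.3 j7 -0.33 w 0.0854
shift [-0.3801, 0.0444, 0.0443] twist [0.0009, -0.0006, -0.0056]
```

Request:
move_arm(translation=[[-0.38,0.044,0.06],[-0.38,0.044,0.06],[-0.38,0.044,0.06],[-0.38,0.044,0.06],[-0.38,0.044,0.06],[-0.38,0.044,0.06],[-0.38,0.044,0.06],[-0.38,0.044,0.06]], twist=[[0,0,0],[0,0,0],[0,0,0],[0,0,0],[0,0,0],[0,0,0],[0,0,0],[0,0,0]], gripper=[1,1,1,1,1,1,1,1])

```text
time_s: 2.33
tool_pos: [0.4537, -0.0059, 0.1425]
tool_rot: [0.612, 0.791, 0.0, 0.0]
force: [0.5, 0.7, 0.5]
grip_width: 0.0853
grip_force: 0.0
```

```bash
python3 go.py .471 -.056 .09 14.5
```

```text
t 2.3333 pos [ 0.4537 -0.0059  0.1425] cur 14.5 dyaw -0.0 j7 0.43 w 0.0853
shift [-0.0528, 0.0042, 0.0525] twist [0.0008, -0.0001, 0.0]
```

Request:
move_arm(translation=[[-0.03,0.002,0.02],[-0.053,0.004,0.04],[-0.053,0.004,0.06],[-0.053,0.004,0.085],[-0.053,0.004,0.11],[-0.053,0.004,0.125],[-0.053,0.004,0.132],[-0.053,0.004,0.132]], twist=[[0,0,0],[0,0,0],[0,0,0],[0,0,0],[0,0,0],[0,0,0],[0,0,0],[0,0,0]], gripper=[1,1,1,1,1,1,1,1])

```text
time_s: 3.0
tool_pos: [0.4695, -0.0543, 0.0093]
tool_rot: [0.612, 0.791, -0.0, -0.001]
force: [0.1, 0.0, -0.3]
grip_width: 0.0855
grip_force: 0.0
```

Request:
move_arm(translation=[[0,0,0],[0,0,0],[0,0,0],[0,0,0],[0,0,0],[0,0,0],[0,0,0],[0,0,0]], twist=[[0,0,0],[0,0,0],[0,0,0],[0,0,0],[0,0,0],[0,0,0],[0,0,0],[0,0,0]], gripper=[-1,-1,-1,-1,-1,-1,-1,-1])

```text
time_s: 3.67
tool_pos: [0.4707, -0.0543, 0.0113]
tool_rot: [0.612, 0.791, 0.001, 0.001]
force: [-0.4, 0.0, 5.7]
grip_width: 0.0411
grip_force: 61.8
```

```bash
python3 go.py .4500 -.315 .018 1.1
```

```text
t 3.6667 pos [ 0.4707 -0.0543  0.0113] cur 14.5 dyaw -13.4 j7 0.85 w 0.0411
shift [-0.2472, -0.0853, -0.0068] twist [0.0015, -0.0001, 0.2338]
```

Request:
move_arm(translation=[[0,0,-0.02],[0,0,-0.05],[0,0,-0.09],[-0.03,-0.01,-0.1],[-0.245,-0.085,-0.1],[-0.245,-0.085,-0.1],[-0.245,-0.085,-0.1],[-0.245,-0.085,-0.1]], twist=[[0,0,0],[0,0,0],[0,0,0],[0,0,0.03],[0,0,0.234],[0,0,0.234],[0,0,0.234],[0,0,0.234]], gripper=[-1,-1,-1,-1,-1,-1,-1,-1])

```text
time_s: 4.33
tool_pos: [0.4535, -0.2532, 0.1106]
tool_rot: [0.7, 0.714, -0.0, -0.0]
force: [0.6, 0.0, -2.7]
grip_width: 0.0407
grip_force: 62.1
```

```bash
python3 go.py .4500 -.313 .016 1.1
```

```text
t 4.3333 pos [ 0.4535 -0.2532  0.1106] cur 1.1 dyaw -0.0 j7 0.92 w 0.0407
shift [-0.0597, -0.0046, 0.0946] twist [-0.0005, -0.0003, 0.0004]
```

Request:
move_arm(translation=[[-0.04,-0.003,0.02],[-0.06,-0.0045,0.05],[-0.06,-0.0045,0.075],[-0.06,-0.0045,0.08],[-0.06,-0.0045,0.08],[-0.06,-0.0045,0.08],[-0.06,-0.0045,0.08],[-0.06,-0.0045,0.08]], twist=[[0,0,0],[0,0,0],[0,0,0],[0,0,0],[0,0,0],[0,0,0],[0,0,0],[0,0,0]], gripper=[-1,-1,-1,-1,-1,-1,-1,-1])

```text
time_s: 5.0
tool_pos: [0.4521, -0.3116, 0.0321]
tool_rot: [0.7, 0.714, 0.0, 0.001]
force: [-0.3, 0.1, -2.4]
grip_width: 0.0408
grip_force: 61.8
```

```bash
python3 go.py .4500 -.313 .016 1.1
```

```text
t 5.0 pos [ 0.4521 -0.3116  0.0321] cur 1.2 dyaw -0.1 j7 1.06 w 0.0408
shift [-0.0014, -0.0022, 0.0161] twist [0.0021, 0.0011, 0.0016]
```

Request:
move_arm(translation=[[-0.0014,-0.002,0.006],[-0.0014,-0.002,0.011],[-0.0014,-0.002,0.015],[-0.0014,-0.002,0.0165],[-0.0014,-0.002,0.0165],[-0.0014,-0.002,0.0165],[-0.0014,-0.002,0.0165],[-0.0014,-0.002,0.0165]], twist=[[0,0,0],[0,0,0],[0,0,0],[0,0,0],[0,0,0],[0,0,0],[0,0,0],[0,0,0]], gripper=[-1,-1,-1,-1,-1,-1,-1,-1])

```text
time_s: 5.67
tool_pos: [0.4488, -0.3133, 0.0154]
tool_rot: [0.7, 0.714, 0.0, 0.0]
force: [-3.0, 3.2, 12.8]
grip_width: 0.0413
grip_force: 63.8
```

Request:
move_arm(translation=[[0,0,0],[0,0,0],[0,0,0],[0,0,0],[0,0,0],[0,0,-0.01],[0,0,-0.04],[0,0,-0.07]], twist=[[0,0,0],[0,0,0],[0,0,0],[0,0,0],[0,0,0],[0,0,0],[0,0,0],[0,0,0]], gripper=[0.3,0.3,0.3,0.3,0.3,0.3,0.3,0.3])

```text
time_s: 6.33
tool_pos: [0.4477, -0.3129, 0.0844]
tool_rot: [0.701, 0.714, -0.0, -0.002]
force: [0.1, 0.3, 0.6]
grip_width: 0.0556
grip_force: 0.0
```

```bash
python3 go.py .443 .1325 .12 8
```

```text
t 6.3333 pos [ 0.4477 -0.3129  0.0844] cur 1.1 dyaw 6.9 j7 1.02 w 0.0556
shift [0.4455, 0.0034, -0.0348] twist [-0.0026, -0.0019, -0.1212]
```

Request:
move_arm(translation=[[0.445,0.003,-0.035],[0.445,0.003,-0.035],[0.445,0.003,-0.035],[0.445,0.003,-0.035],[0.445,0.003,-0.035],[0.445,0.003,-0.035],[0.445,0.003,-0.035],[0.445,0.003,-0.035]], twist=[[0,0,-0.121],[0,0,-0.121],[0,0,-0.121],[0,0,-0.121],[0,0,-0.121],[0,0,-0.121],[0,0,-0.121],[0,0,-0.121]], gripper=[1,1,1,1,1,1,1,1])

```text
time_s: 7.0
tool_pos: [0.4445, 0.0208, 0.1111]
tool_rot: [0.656, 0.755, 0.0, 0.0]
force: [1.1, -0.5, 0.4]
grip_width: 0.0853
grip_force: 0.0
```

```bash
python3 go.py .443 .1325 .06 8
python3 - <<'E'
from h import *
t=r.camera("top");cv2.imwrite("pics/top1.png",t)
P=lambda c,f:cv2.resize(c,None,fx=f,fy=f,interpolation=cv2.INTER_CUBIC)
cv2.imwrite("pics/m2.png",P(t[185:305,370:470],5))
E
```

```text
t 7.0 pos [0.4445 0.0208 0.1111] cur 8.0 dyaw 0.0 j7 0.58 w 0.0853
shift [0.1108, 0.014, 0.0511] twist [0.0008, -0.0004, -0.0002]
```

View pics/m2.png

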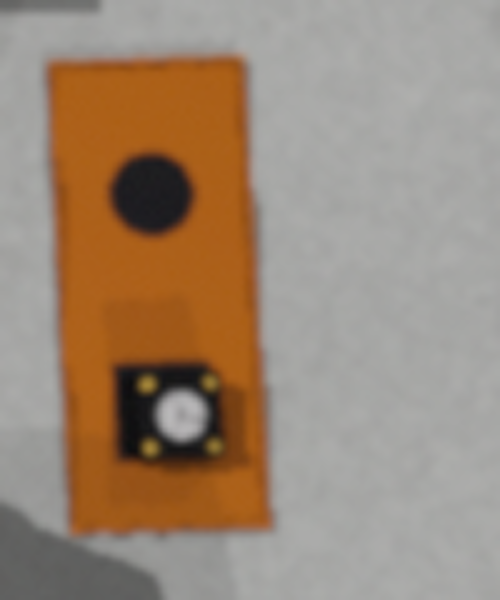

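The motor stands on the square mark, with screws at crop (148,384), (210,382), (215,446), (151,447), aligned with the tray.

```bash
python3 - <<'E'
from h import *
p=(np.array([[148,384],[210,382],[215,446],[151,447]])+.5)/5-.5+[370,185]
m=back("top",p,.042)[:,:2];print(m.round(4).tolist(),m.mean(0))
E
python3 go.py .443 .1325 .06 8
```

```text
[[0.4629, -0.3001], [0.4638, -0.3303], [0.4326, -0.3317], [0.4323, -0.3006]] [ 0.44789435 -0.31570271]
t 7.05 pos [0.4437 0.0325 0.1108] cur 8.9 dyaw -0.9 j7 0.58 w 0.0848
shift [0.0986, 0.0148, 0.0515] twist [-0.001, -0.0078, 0.0156]
```

Request:
move_arm(translation=[[0.04,0.006,0],[0.08,0.011,0],[0.111,0.014,0.01],[0.111,0.014,0.03],[0.111,0.014,0.05],[0.111,0.014,0.05],[0.111,0.014,0.05],[0.111,0.014,0.05]], twist=[[0,0,0],[0,0,0],[0,0,0],[0,0,0],[0,0,0],[0,0,0],[0,0,0],[0,0,0]], gripper=[1,1,1,1,1,1,1,1])

```text
time_s: 7.72
tool_pos: [0.4437, 0.1299, 0.0611]
tool_rot: [0.656, 0.754, 0.0, 0.0]
force: [-0.2, 0.2, 0.7]
grip_width: 0.0855
grip_force: 0.0
```

```bash
python3 go.py .443 .1325 .003 8
```

```text
t 7.7167 pos [0.4437 0.1299 0.0611] cur 7.9 dyaw 0.1 j7 0.44 w 0.0855
shift [0.0027, -0.0004, 0.0581] twist [0.0008, 0.0001, -0.0012]
```

Request:
move_arm(translation=[[0.0025,0,0.015],[0.0025,0,0.03],[0.0025,0,0.045],[0.0025,0,0.055],[0.0025,0,0.058],[0.0025,0,0.058],[0.0025,0,0.058],[0.0025,0,0.058]], twist=[[0,0,0],[0,0,0],[0,0,0],[0,0,0],[0,0,0],[0,0,0],[0,0,0],[0,0,0]], gripper=[1,1,1,1,1,1,1,1])

```text
time_s: 8.38
tool_pos: [0.4436, 0.133, 0.0032]
tool_rot: [0.656, 0.755, 0.001, 0.001]
force: [0.5, 0.3, -0.4]
grip_width: 0.0855
grip_force: 0.0
```

Request:
move_arm(translation=[[0,0,0],[0,0,0],[0,0,0],[0,0,0],[0,0,0],[0,0,0],[0,0,0],[0,0,0]], twist=[[0,0,0],[0,0,0],[0,0,0],[0,0,0],[0,0,0],[0,0,0],[0,0,0],[0,0,0]], gripper=[-1,-1,-1,-1,-1,-1,-1,-1])

```text
time_s: 9.05
tool_pos: [0.4429, 0.1332, 0.0028]
tool_rot: [0.656, 0.755, 0.0, 0.0]
force: [-1.6, 0.4, 7.7]
grip_width: 0.0336
grip_force: 59.2
```

```bash
python3 go.py .560 -.3125 .10 1.2
```

```text
t 9.05 pos [0.4429 0.1332 0.0028] cur 8.0 dyaw -6.8 j7 0.63 w 0.0336
shift [-0.4577, 0.0539, -0.0974] twist [0.0006, -0.0005, 0.1189]
```

Request:
move_arm(translation=[[0,0,-0.03],[0,0,-0.07],[-0.02,0.002,-0.097],[-0.458,0.054,-0.097],[-0.458,0.054,-0.097],[-0.458,0.054,-0.097],[-0.458,0.054,-0.097],[-0.458,0.054,-0.097]], twist=[[0,0,0],[0,0,0],[0,0,0],[0,0,0.119],[0,0,0.119],[0,0,0.119],[0,0,0.119],[0,0,0.119]], gripper=[-1,-1,-1,-1,-1,-1,-1,-1])

```text
time_s: 9.72
tool_pos: [0.5008, -0.0895, 0.0994]
tool_rot: [0.699, 0.715, 0.0, -0.0]
force: [1.8, 1.1, -0.1]
grip_width: 0.0335
grip_force: 60.0
```

```bash
python3 go.py .560 -.3125 .10 1.2
```

```text
t 9.7167 pos [ 0.5008 -0.0895  0.0994] cur 1.2 dyaw -0.0 j7 0.78 w 0.0335
shift [-0.2243, 0.0544, -0.0007] twist [-0.0002, -0.0003, 0.0005]
```

Request:
move_arm(translation=[[-0.04,0.01,0],[-0.08,0.02,0],[-0.12,0.029,0],[-0.16,0.039,0],[-0.2,0.049,0.02],[-0.224,0.0545,0.05],[-0.224,0.0545,0.07],[-0.224,0.0545,0.07]], twist=[[0,0,0],[0,0,0],[0,0,0],[0,0,0],[0,0,0],[0,0,0],[0,0,0],[0,0,0]], gripper=[-1,-1,-1,-1,-1,-1,-1,-1])

```text
time_s: 10.38
tool_pos: [0.5563, -0.311, 0.0247]
tool_rot: [0.701, 0.713, -0.001, -0.004]
force: [-0.5, 1.3, -1.3]
grip_width: 0.0341
grip_force: 60.0
```

```bash
python3 go.py .560 -.3125 .0075 1.2
```

```text
t 10.3833 pos [ 0.5563 -0.311   0.0247] cur 1.0 dyaw 0.2 j7 1.02 w 0.0341
shift [-0.0016, 0.0037, 0.0171] twist [-0.007, -0.0034, -0.0033]
```

Request:
move_arm(translation=[[0,0,0],[0,0,0.003],[0,0,0.006],[0,0,0.01],[0,0,0.01],[0,0,0.01],[0,0,0.01],[0,0,0.01]], twist=[[0,0,0],[0,0,0],[0,0,0],[0,0,0],[0,0,0],[0,0,0],[0,0,0],[0,0,0]], gripper=[-1,-1,-1,-1,-1,-1,-1,-1])

```text
time_s: 11.05
tool_pos: [0.5601, -0.3105, 0.0196]
tool_rot: [0.7, 0.715, 0.0, 0.0]
force: [-0.1, -0.2, -0.8]
grip_width: 0.0336
grip_force: 60.0
```

```bash
python3 go.py .560 -.3125 .0075 1.2
```

```text
t 11.05 pos [ 0.5601 -0.3105  0.0196] cur 1.2 dyaw -0.0 j7 1.02 w 0.0336
shift [-0.0019, -0.0002, 0.0121] twist [0.0004, 0.0002, 0.0002]
```

Request:
move_arm(translation=[[-0.002,0,0.003],[-0.002,0,0.006],[-0.002,0,0.009],[-0.002,0,0.011],[-0.002,0,0.012],[-0.002,0,0.012],[-0.002,0,0.012],[-0.002,0,0.012]], twist=[[0,0,0],[0,0,0],[0,0,0],[0,0,0],[0,0,0],[0,0,0],[0,0,0],[0,0,0]], gripper=[-1,-1,-1,-1,-1,-1,-1,-1])

```text
time_s: 11.72
tool_pos: [0.56, -0.3126, 0.0072]
tool_rot: [0.7, 0.714, -0.0, 0.0]
force: [0.6, -0.2, -1.2]
grip_width: 0.0335
grip_force: 60.0
```

Request:
move_arm(translation=[[0,0,0],[0,0,0],[0,0,0],[0,0,0],[0,0,0],[0,0,-0.01],[0,0,-0.04],[0,0,-0.08]], twist=[[0,0,0],[0,0,0],[0,0,0],[0,0,0],[0,0,0],[0,0,0],[0,0,0],[0,0,0]], gripper=[0.3,0.3,0.3,0.3,0.3,0.3,0.3,0.3])

```text
time_s: 12.38
tool_pos: [0.5579, -0.3112, 0.0859]
tool_rot: [0.7, 0.714, -0.001, -0.003]
force: [1.0, 0.8, -0.8]
grip_width: 0.0555
grip_force: 0.0
```

```bash
python3 go.py .6605 -.1060 .10 103.2
```

```text
t 12.3833 pos [ 0.5579 -0.3112  0.0859] cur 1.2 dyaw -78.0 j7 0.98 w 0.0555
shift [0.2031, 0.1067, -0.0141] twist [-0.0067, 0.001, 1.3611]
```

Request:
move_arm(translation=[[0.025,0.013,-0.01],[0.05,0.027,-0.02],[0.075,0.04,-0.02],[0.1,0.053,-0.02],[0.125,0.066,-0.02],[0.15,0.08,-0.02],[0.175,0.093,-0.02],[0.203,0.107,-0.02]], twist=[[0,0,0.12],[0,0,0.24],[0,0,0.36],[0,0,0.48],[0,0,0.6],[0,0,0.72],[0,0,0.84],[0,0,0.96]], gripper=[0.6,0.6,0.6,0.6,0.6,0.6,0.6,0.6])

```text
time_s: 13.05
tool_pos: [0.6632, -0.1066, 0.1083]
tool_rot: [0.952, 0.307, 0.0, 0.0]
force: [0.7, 0.1, -0.0]
grip_width: 0.0686
grip_force: 0.0
```

```bash
python3 go.py .6605 -.1060 .10 103.2
```

```text
t 13.05 pos [ 0.6632 -0.1066  0.1083] cur -54.2 dyaw -22.6 j7 -0.17 w 0.0686
shift [-0.0018, -0.0021, 0.0083] twist [0.0006, -0.0005, 0.3947]
```

Request:
move_arm(translation=[[-0.002,-0.002,0],[-0.002,-0.002,0],[-0.002,-0.002,0],[-0.002,-0.002,0.01],[-0.002,-0.002,0.03],[-0.002,-0.002,0.04],[-0.002,-0.002,0.04],[-0.002,-0.002,0.04]], twist=[[0,0,0.12],[0,0,0.24],[0,0,0.36],[0,0,0.395],[0,0,0.395],[0,0,0.395],[0,0,0.395],[0,0,0.395]], gripper=[0.6,0.6,0.6,0.6,0.6,0.6,0.6,0.6])

```text
time_s: 13.72
tool_pos: [0.6594, -0.107, 0.0667]
tool_rot: [0.993, 0.118, -0.001, -0.0]
force: [-0.4, -0.6, 0.7]
grip_width: 0.0684
grip_force: 0.0
```

```bash
python3 go.py .6605 -.1060 .018 103.2
python3 - <<'E'
from h import *
t=r.camera("top");s=r.camera("scene")
P=lambda c,f:cv2.resize(c,None,fx=f,fy=f,interpolation=cv2.INTER_CUBIC)
cv2.imwrite("pics/m3.png",np.hstack([P(t[115:235,270:350],5),P(s[200:320,200:280],5)]))
E
```

```text
t 13.7167 pos [ 0.6594 -0.107   0.0667] cur -76.4 dyaw -0.4 j7 -0.47 w 0.0684
shift [0.0014, -0.0007, 0.0487] twist [-0.0007, 0.0012, 0.0069]
```

View pics/m3.png

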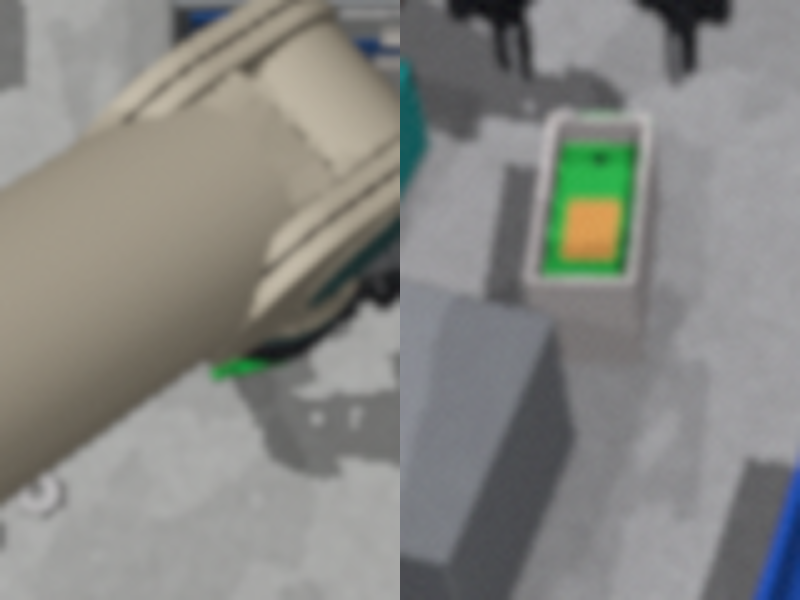

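Fingers straddle the magazine's front symmetrically (crop 515 and 685 around the magazine's centre at 600); the plate end shows at crop (240,370). Descend and grip.

Request:
move_arm(translation=[[0.001,0,0.015],[0.001,0,0.03],[0.001,0,0.042],[0.001,0,0.049],[0.001,0,0.049],[0.001,0,0.049],[0.001,0,0.049],[0.001,0,0.049]], twist=[[0,0,0.004],[0,0,0.007],[0,0,0.007],[0,0,0.007],[0,0,0.007],[0,0,0.007],[0,0,0.007],[0,0,0.007]], gripper=[0.6,0.6,0.6,0.6,0.6,0.6,0.6,0.6])

```text
time_s: 14.48
tool_pos: [0.6613, -0.1071, 0.0189]
tool_rot: [0.993, 0.115, 0.001, 0.0]
force: [0.2, -0.2, 0.4]
grip_width: 0.0685
grip_force: 0.0
```

```bash
python3 go.py .6605 -.1060 .018 103.2; python3 -c "
from workcell import r;print(r.sense()['force'])"
```

```text
t 14.4833 pos [ 0.6613 -0.1071  0.0189] cur -76.8 dyaw 0.0 j7 -0.44 w 0.0685
shift [-0.0006, -0.0012, 0.0009] twist [0.0008, -0.001, -0.0006]
[ 0.17812485 -0.20579076  0.36697325]
```

Request:
move_arm(translation=[[0,-0.001,0.001],[0,-0.001,0.001],[0,-0.001,0.001],[0,-0.001,0.001],[0,-0.001,0.001],[0,-0.001,0.001],[0,-0.001,0.001],[0,-0.001,0.001]], twist=[[0,0,0],[0,0,0],[0,0,0],[0,0,0],[0,0,0],[0,0,0],[0,0,0],[0,0,0]], gripper=[-1,-1,-1,-1,-1,-1,-1,-1])

```text
time_s: 15.15
tool_pos: [0.6608, -0.1055, 0.0178]
tool_rot: [0.993, 0.115, 0.0, -0.0]
force: [-1.7, 1.8, 5.2]
grip_width: 0.0383
grip_force: 60.1
```

```bash
python3 go.py .6605 -.1060 .018 103.2; python3 -c "
from workcell import r;s=r.sense();print(s['force'],s['grip_force'])"
```

```text
t 15.15 pos [ 0.6608 -0.1055  0.0178] cur -76.8 dyaw 0.0 j7 -0.44 w 0.0383
shift [-0.0004, 0.0004, -0.0002] twist [-0.0004, -0.0005, -0.0004]
[-1.70000898  1.7810973   5.24466008] 60.1266074180603
```

Request:
move_arm(translation=[[-0.004,0,0],[-0.012,0,0],[-0.022,0,0],[-0.033,0,0],[-0.044,0,0],[-0.055,0,0],[-0.064,0,0],[-0.074,0,0]], twist=[[0,0,0],[0,0,0],[0,0,0],[0,0,0],[0,0,0],[0,0,0],[0,0,0],[0,0,0]], gripper=[-1,-1,-1,-1,-1,-1,-1,-1])

```text
time_s: 15.82
tool_pos: [0.5869, -0.1229, 0.0168]
tool_rot: [0.993, 0.115, -0.001, -0.0]
force: [-0.0, 0.1, 0.4]
grip_width: 0.0381
grip_force: 60.2
```

Request:
move_arm(translation=[[-0.01,0,0],[-0.02,0,0],[-0.024,0,0],[-0.024,0,-0.01],[-0.024,0,-0.03],[-0.024,0,-0.05],[-0.024,0,-0.07],[-0.024,0,-0.08]], twist=[[0,0,0],[0,0,0],[0,0,0],[0,0,0],[0,0,0],[0,0,0],[0,0,0],[0,0,0]], gripper=[-1,-1,-1,-1,-1,-1,-1,-1])

```text
time_s: 16.48
tool_pos: [0.5665, -0.1287, 0.0999]
tool_rot: [0.993, 0.115, 0.001, 0.001]
force: [0.7, -0.2, -0.2]
grip_width: 0.0383
grip_force: 60.3
```

```bash
python3 go.py .391 .275 .08 98
python3 - <<'E'
from h import *
t=r.camera("top");s=r.camera("scene")
P=lambda c,f:cv2.resize(c,None,fx=f,fy=f,interpolation=cv2.INTER_CUBIC)
cv2.imwrite("pics/m4.png",np.hstack([P(t[115:235,270:350],5),P(s[160:280,200:280],5)]))
E
```

```text
t 16.4833 pos [ 0.5665 -0.1287  0.0999] cur -76.8 dyaw -5.2 j7 -0.33 w 0.0383
shift [-0.0789, -0.4332, 0.0188] twist [0.0019, -0.0027, 0.0903]
```

View pics/m4.png

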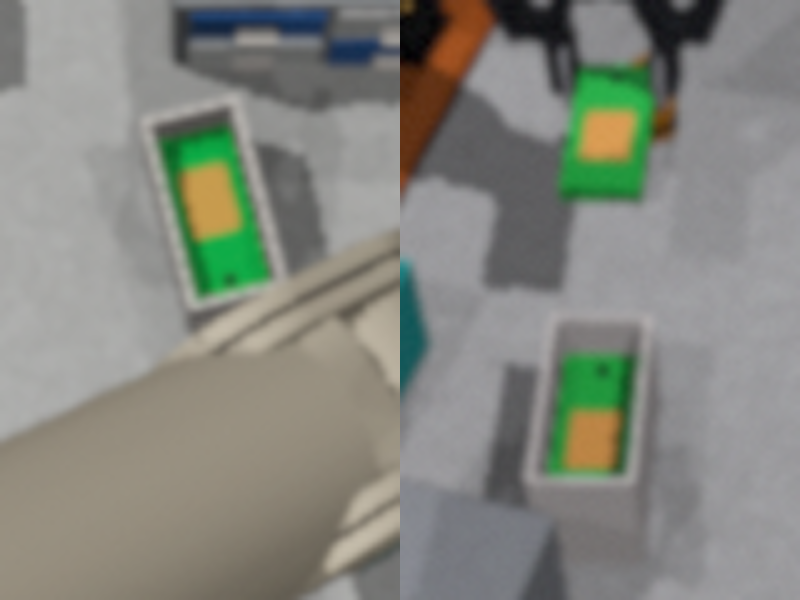

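Plate is held level by its end (crop ~(610,130) right), and the two others dropped inside the magazine. The objective still stands at crop (660,120).

Request:
move_arm(translation=[[-0.079,-0.433,0],[-0.079,-0.433,0],[-0.079,-0.433,0],[-0.079,-0.433,0],[-0.079,-0.433,0],[-0.079,-0.433,0],[-0.079,-0.433,0],[-0.079,-0.433,0]], twist=[[0,0,0.09],[0,0,0.09],[0,0,0.09],[0,0,0.09],[0,0,0.09],[0,0,0.09],[0,0,0.09],[0,0,0.09]], gripper=[-1,-1,-1,-1,-1,-1,-1,-1])

```text
time_s: 17.25
tool_pos: [0.4306, 0.1793, 0.0964]
tool_rot: [0.998, 0.07, -0.001, 0.0]
force: [1.3, 0.9, -0.8]
grip_width: 0.0384
grip_force: 60.4
```

```bash
python3 go.py .3912 .2753 .03 98
```

```text
t 17.25 pos [0.4306 0.1793 0.0964] cur -82.0 dyaw -0.0 j7 -0.83 w 0.0384
shift [-0.0256, -0.1006, 0.0664] twist [0.0004, 0.0015, 0.0002]
```

Request:
move_arm(translation=[[-0.01,-0.04,0],[-0.02,-0.08,0],[-0.0255,-0.1005,0.02],[-0.0255,-0.1005,0.05],[-0.0255,-0.1005,0.065],[-0.0255,-0.1005,0.065],[-0.0255,-0.1005,0.065],[-0.0255,-0.1005,0.065]], twist=[[0,0,0],[0,0,0],[0,0,0],[0,0,0],[0,0,0],[0,0,0],[0,0,0],[0,0,0]], gripper=[-1,-1,-1,-1,-1,-1,-1,-1])

```text
time_s: 17.92
tool_pos: [0.3937, 0.2728, 0.0326]
tool_rot: [0.998, 0.069, 0.0, 0.0]
force: [0.2, 0.1, -0.2]
grip_width: 0.0386
grip_force: 60.4
```

```bash
python3 go.py .3912 .2753 .003 98
```

```text
t 17.9167 pos [0.3937 0.2728 0.0326] cur -82.1 dyaw 0.1 j7 -1.02 w 0.0386
shift [-0.0021, -0.0028, 0.0296] twist [0.0005, -0.0005, -0.0015]
```

Request:
move_arm(translation=[[-0.002,-0.0025,0.008],[-0.002,-0.0025,0.016],[-0.002,-0.0025,0.022],[-0.002,-0.0025,0.026],[-0.002,-0.0025,0.029],[-0.002,-0.0025,0.029],[-0.002,-0.0025,0.029],[-0.002,-0.0025,0.029]], twist=[[0,0,0],[0,0,0],[0,0,0],[0,0,0],[0,0,0],[0,0,0],[0,0,0],[0,0,0]], gripper=[-1,-1,-1,-1,-1,-1,-1,-1])

```text
time_s: 18.58
tool_pos: [0.391, 0.2757, 0.0036]
tool_rot: [0.998, 0.07, 0.0, 0.0]
force: [-0.5, -0.1, 0.1]
grip_width: 0.0383
grip_force: 60.5
```

Request:
move_arm(translation=[[0,0,0],[0,0,0],[0,0,0],[0,0,0],[0,0,0],[0,0,-0.01],[0,0,-0.04],[0,0,-0.08]], twist=[[0,0,0],[0,0,0],[0,0,0],[0,0,0],[0,0,0],[0,0,0],[0,0,0],[0,0,0]], gripper=[0.3,0.3,0.3,0.3,0.3,0.3,0.3,0.3])

```text
time_s: 19.25
tool_pos: [0.3891, 0.2746, 0.0824]
tool_rot: [0.998, 0.069, -0.002, 0.002]
force: [0.9, 1.1, -0.1]
grip_width: 0.0557
grip_force: 0.0
```

```bash
python3 go.py .4325 .0495 .08 98
```

```text
t 19.25 pos [0.3891 0.2746 0.0824] cur -82.0 dyaw 0.0 j7 -1.21 w 0.0557
shift [0.0118, 0.2289, 0.003] twist [0.0028, 0.0049, -0.0007]
```

Request:
move_arm(translation=[[0.002,0.04,0],[0.004,0.08,0],[0.006,0.12,0],[0.008,0.16,0],[0.01,0.2,0],[0.0115,0.229,0.01],[0.0115,0.229,0.03],[0.0115,0.229,0.03]], twist=[[0,0,0],[0,0,0],[0,0,0],[0,0,0],[0,0,0],[0,0,0],[0,0,0],[0,0,0]], gripper=[1,1,1,1,1,1,1,1])

```text
time_s: 19.92
tool_pos: [0.4331, 0.0486, 0.0518]
tool_rot: [0.998, 0.067, -0.001, 0.0]
force: [-0.6, 1.2, 0.1]
grip_width: 0.0853
grip_force: 0.0
```

```bash
python3 go.py .4325 .0497 .003 98
python3 - <<'E'
from h import *
t=r.camera("top");s=r.camera("scene")
P=lambda c,f:cv2.resize(c,None,fx=f,fy=f,interpolation=cv2.INTER_CUBIC)
cv2.imwrite("pics/m5.png",np.hstack([P(t[195:315,125:205],5),P(s[165:265,370:440],5.)[:600] if 0 else P(s[150:270,370:450],5)]))
np.set_printoptions(precision=4,suppress=True)
for a,c,b in seg(t,(50,100,60),(80,255,255),(135,240,200,310))[:1]:
    B=back("top",b,.014)[:,:2];print(a,back("top",c,.014)[0,:2],B.mean(0),B.tolist())
for a,c,b in seg(s,(15,12,140),(40,90,255),(305,170,335,196))[:1]: print("cream scene",back("scene",c,.016)[0,:2])
for a,c,b in seg(t,(50,100,60),(80,255,255),(380,198,424,245))[:1]: print("green",back("top",c,.026)[0,:2])
E
```

```text
t 19.9167 pos [0.4331 0.0486 0.0518] cur -82.3 dyaw 0.3 j7 -0.63 w 0.0853
shift [-0.0004, -0.0011, 0.0488] twist [-0.0001, 0.0027, -0.0046]
487.3828125 [0.4323 0.2814] [0.4285 0.2796] [[0.46637349285780955, 0.30792528243300665], [0.4714364693318953, 0.26264501474341123], [0.3906416315925387, 0.25140704727856306], [0.38557719437323035, 0.29635401357547525]]
cream scene [0.4343 0.0531]
green [ 0.5581 -0.3102]
```

View pics/m5.png

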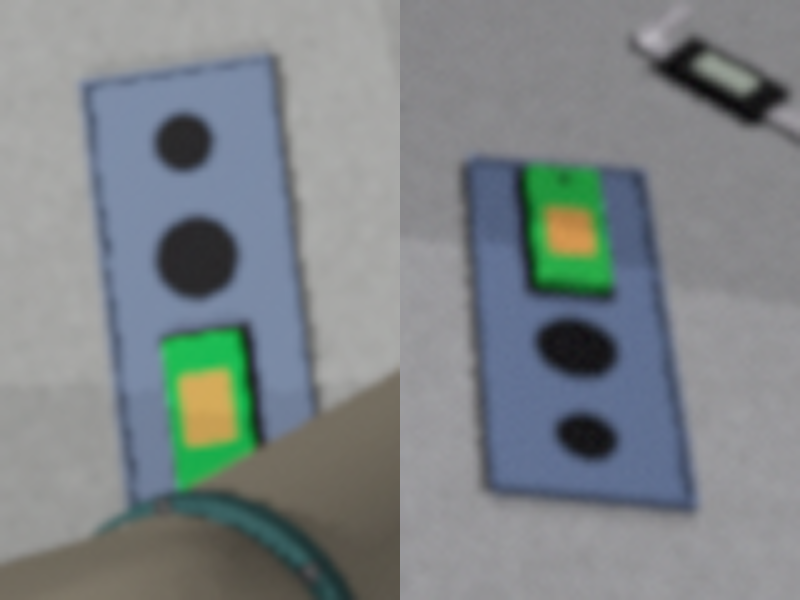

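The plate lies along the rectangular mark (top crop (210,410)), close to centred; the two round marks remain free.

Request:
move_arm(translation=[[0,-0.001,0.015],[0,-0.001,0.03],[0,-0.001,0.042],[0,-0.001,0.048],[0,-0.001,0.048],[0,-0.001,0.048],[0,-0.001,0.048],[0,-0.001,0.048]], twist=[[0,0,0],[0,0,0],[0,0,0],[0,0,0],[0,0,0],[0,0,0],[0,0,0],[0,0,0]], gripper=[1,1,1,1,1,1,1,1])

```text
time_s: 20.68
tool_pos: [0.4346, 0.0522, 0.0064]
tool_rot: [0.998, 0.07, 0.0, 0.0]
force: [-0.2, 0.9, -0.0]
grip_width: 0.0854
grip_force: 0.0
```

Request:
move_arm(translation=[[0,0,0],[0,0,0],[0,0,0],[0,0,0],[0,0,0],[0,0,0],[0,0,0],[0,0,0]], twist=[[0,0,0],[0,0,0],[0,0,0],[0,0,0],[0,0,0],[0,0,0],[0,0,0],[0,0,0]], gripper=[-1,-1,-1,-1,-1,-1,-1,-1])

```text
time_s: 21.35
tool_pos: [0.4343, 0.0516, 0.0062]
tool_rot: [0.998, 0.07, -0.0, -0.0]
force: [-1.5, -0.5, 7.0]
grip_width: 0.0336
grip_force: 59.0
```

```bash
python3 go.py .506 .2915 .09 98
```

```text
t 21.35 pos [0.4343 0.0516 0.0062] cur -82.0 dyaw 0.0 j7 -0.52 w 0.0336
shift [0.1043, -0.2276, -0.0837] twist [-0.0005, 0.0003, -0.0001]
```

Request:
move_arm(translation=[[0,0,-0.03],[0,0,-0.07],[0.016,-0.035,-0.084],[0.032,-0.07,-0.084],[0.048,-0.105,-0.084],[0.064,-0.14,-0.084],[0.08,-0.175,-0.084],[0.096,-0.21,-0.084]], twist=[[0,0,0],[0,0,0],[0,0,0],[0,0,0],[0,0,0],[0,0,0],[0,0,0],[0,0,0]], gripper=[-1,-1,-1,-1,-1,-1,-1,-1])

```text
time_s: 22.02
tool_pos: [0.4998, 0.2751, 0.0896]
tool_rot: [0.998, 0.07, -0.001, 0.0]
force: [0.7, -1.0, -0.6]
grip_width: 0.0332
grip_force: 60.1
```

Request:
move_arm(translation=[[0.0095,-0.018,0],[0.0095,-0.018,0.02],[0.0095,-0.018,0.04],[0.0095,-0.018,0.055],[0.0095,-0.018,0.06],[0.0095,-0.018,0.06],[0.0095,-0.018,0.06],[0.0095,-0.018,0.06]], twist=[[0,0,0],[0,0,0],[0,0,0],[0,0,0],[0,0,0],[0,0,0],[0,0,0],[0,0,0]], gripper=[-1,-1,-1,-1,-1,-1,-1,-1])

```text
time_s: 22.68
tool_pos: [0.5077, 0.2921, 0.0306]
tool_rot: [0.998, 0.07, 0.0, -0.0]
force: [-0.1, 0.3, 1.1]
grip_width: 0.0337
grip_force: 60.1
```

```bash
python3 go.py .507 .2916 .0107 98
```

```text
t 22.6833 pos [0.5077 0.2921 0.0306] cur -82.0 dyaw 0.0 j7 -1.19 w 0.0337
shift [-0.0008, 0.0004, 0.0199] twist [-0.0004, -0.0005, -0.0003]
```

Request:
move_arm(translation=[[-0.0008,0,0.006],[-0.0008,0,0.012],[-0.0008,0,0.016],[-0.0008,0,0.0195],[-0.0008,0,0.0195],[-0.0008,0,0.0195],[-0.0008,0,0.0195],[-0.0008,0,0.0195]], twist=[[0,0,0],[0,0,0],[0,0,0],[0,0,0],[0,0,0],[0,0,0],[0,0,0],[0,0,0]], gripper=[-1,-1,-1,-1,-1,-1,-1,-1])

```text
time_s: 23.35
tool_pos: [0.506, 0.292, 0.0103]
tool_rot: [0.998, 0.07, -0.001, -0.0]
force: [-3.3, -1.0, 6.0]
grip_width: 0.0336
grip_force: 60.6
```

Request:
move_arm(translation=[[0,0,0],[0,0,0],[0,0,0],[0,0,0],[0,0,0],[0,0,-0.01],[0,0,-0.04],[0,0,-0.08]], twist=[[0,0,0],[0,0,0],[0,0,0],[0,0,0],[0,0,0],[0,0,0],[0,0,0],[0,0,0]], gripper=[0.3,0.3,0.3,0.3,0.3,0.3,0.3,0.3])

```text
time_s: 24.02
tool_pos: [0.5042, 0.2911, 0.0892]
tool_rot: [0.998, 0.07, -0.003, 0.001]
force: [0.6, 0.5, 0.1]
grip_width: 0.0559
grip_force: 0.0
```

```bash
python3 go.py .4825 -.1415 .11 98
```

```text
t 24.0167 pos [0.5042 0.2911 0.0892] cur -82.0 dyaw 0.0 j7 -1.26 w 0.0559
shift [-0.0817, 0.4254, -0.0194] twist [0.0022, 0.0062, -0.0003]
```

Request:
move_arm(translation=[[-0.082,0.425,-0.02],[-0.082,0.425,-0.02],[-0.082,0.425,-0.02],[-0.082,0.425,-0.02],[-0.082,0.425,-0.02],[-0.082,0.425,-0.02],[-0.082,0.425,-0.02],[-0.082,0.425,-0.02]], twist=[[0,0,0],[0,0,0],[0,0,0],[0,0,0],[0,0,0],[0,0,0],[0,0,0],[0,0,0]], gripper=[1,1,1,1,1,1,1,1])

```text
time_s: 24.68
tool_pos: [0.4891, -0.0425, 0.1064]
tool_rot: [0.998, 0.07, 0.0, -0.0]
force: [-0.0, -0.4, -0.1]
grip_width: 0.0852
grip_force: 0.0
```

```bash
python3 go.py .4822 -.1422 .09 98
python3 - <<'E'
from h import *
np.set_printoptions(precision=4,suppress=True)
t=r.camera("top");cv2.imwrite("pics/top3.png",t);s=r.camera("scene");cv2.imwrite("pics/scene3.png",s)
for n,lo,hi,bx,z in(("plate",(50,100,60),(80,255,255),(135,240,200,310),.014),("cream",(15,12,100),(40,90,255),(145,225,185,260),.026)):
  for a,c,b in seg(t,lo,hi,bx)[:1]:
    B=back("top",b,z)[:,:2];print(n,a,back("top",c,z)[0,:2],B.mean(0),B.tolist())
for a,c,b in seg(s,(8,120,50),(30,255,255),(240,165,262,198))[:1]:print("obj scene",c,back("scene",c,.025)[0,:2])
E
```

```text
t 24.6833 pos [ 0.4891 -0.0425  0.1064] cur -82.0 dyaw -0.0 j7 -0.62 w 0.0852
shift [-0.0207, 0.0977, 0.0164] twist [-0.0, -0.0, 0.0001]
plate 507.53125 [0.4311 0.2806] [0.4304 0.2799] [[0.46644714540987664, 0.3078222985890445], [0.471396629713468, 0.26258806524316813], [0.3942968488928439, 0.25205156833141557], [0.38934447234158975, 0.29696822207928697]]
cream 36.28125 [0.5037 0.279 ] [0.5038 0.2818] [[0.49006913981945266, 0.2977387262652382], [0.5248215141289263, 0.28529063737972454], [0.5174668034138922, 0.26587151761707567], [0.48277071821344475, 0.2783606351376178]]
obj scene [250.1373 178.5766] [ 0.4821 -0.143 ]
```

Request:
move_arm(translation=[[-0.008,0.04,0],[-0.016,0.075,0],[-0.0205,0.098,0],[-0.0205,0.098,0],[-0.0205,0.098,0.005],[-0.0205,0.098,0.015],[-0.0205,0.098,0.02],[-0.0205,0.098,0.02]], twist=[[0,0,0],[0,0,0],[0,0,0],[0,0,0],[0,0,0],[0,0,0],[0,0,0],[0,0,0]], gripper=[1,1,1,1,1,1,1,1])

```text
time_s: 25.45
tool_pos: [0.4819, -0.1383, 0.084]
tool_rot: [0.997, 0.071, -0.002, -0.001]
force: [0.6, 0.6, -0.3]
grip_width: 0.0852
grip_force: 0.0
```

```bash
python3 go.py .4822 -.1425 .012 98
```

```text
t 25.45 pos [ 0.4819 -0.1383  0.084 ] cur -81.9 dyaw -0.1 j7 -0.43 w 0.0852
shift [-0.0, 0.0044, 0.072] twist [-0.0022, 0.0035, 0.0025]
```

Request:
move_arm(translation=[[0,0.003,0.01],[0,0.003,0.025],[0,0.003,0.04],[0,0.003,0.055],[0,0.003,0.066],[0,0.003,0.07],[0,0.003,0.07],[0,0.003,0.07]], twist=[[0,0,0],[0,0,0],[0,0,0],[0,0,0],[0,0,0],[0,0,0],[0,0,0],[0,0,0]], gripper=[1,1,1,1,1,1,1,1])

```text
time_s: 26.12
tool_pos: [0.483, -0.1435, 0.0155]
tool_rot: [0.998, 0.07, -0.001, 0.0]
force: [-0.2, -0.1, 0.1]
grip_width: 0.0857
grip_force: 0.0
```

```bash
python3 go.py .4822 -.1425 .012 98
```

```text
t 26.1167 pos [ 0.483  -0.1435  0.0155] cur -82.0 dyaw -0.0 j7 -0.31 w 0.0857
shift [-0.0007, -0.0011, 0.0035] twist [0.0001, 0.0011, 0.0002]
```

Request:
move_arm(translation=[[0,-0.001,0.002],[0,-0.001,0.002],[0,-0.001,0.002],[0,-0.001,0.002],[0,-0.001,0.002],[0,-0.001,0.002],[0,-0.001,0.002],[0,-0.001,0.002]], twist=[[0,0,0],[0,0,0],[0,0,0],[0,0,0],[0,0,0],[0,0,0],[0,0,0],[0,0,0]], gripper=[0.4,0,-0.1,-0.15,-0.2,-0.25,-0.28,-0.3])

```text
time_s: 26.78
tool_pos: [0.4829, -0.1424, 0.0136]
tool_rot: [0.998, 0.07, -0.0, 0.0]
force: [-0.2, 0.3, -0.1]
grip_width: 0.0301
grip_force: 0.0
```

Request:
move_arm(translation=[[0,0,0],[0,0,0],[0,0,0],[0,0,0],[0,0,0],[0,0,0],[0,0,0],[0,0,0]], twist=[[0,0,0],[0,0,0],[0,0,0],[0,0,0],[0,0,0],[0,0,0],[0,0,0],[0,0,0]], gripper=[-0.35,-0.4,-0.5,-0.6,-0.7,-1,-1,-1])

```text
time_s: 27.45
tool_pos: [0.483, -0.1427, 0.0138]
tool_rot: [0.998, 0.07, -0.0, 0.0]
force: [-0.6, -0.4, 5.9]
grip_width: 0.0242
grip_force: 58.8
```

```bash
python3 go.py .565 .2997 .10 98
```

```text
t 27.45 pos [ 0.483  -0.1427  0.0138] cur -82.0 dyaw 0.0 j7 -0.31 w 0.0242
shift [0.1427, -0.4266, -0.0863] twist [0.0002, 0.0005, -0.0001]
```

Request:
move_arm(translation=[[0,0,-0.02],[0,0,-0.055],[0.005,-0.015,-0.085],[0.018,-0.053,-0.086],[0.031,-0.091,-0.086],[0.044,-0.129,-0.086],[0.057,-0.167,-0.086],[0.07,-0.205,-0.086]], twist=[[0,0,0],[0,0,0],[0,0,0],[0,0,0],[0,0,0],[0,0,0],[0,0,0],[0,0,0]], gripper=[-1,-1,-1,-1,-1,-1,-1,-1])

```text
time_s: 28.12
tool_pos: [0.5234, 0.0727, 0.0992]
tool_rot: [0.998, 0.07, -0.001, -0.0]
force: [-0.2, 0.7, -0.1]
grip_width: 0.0242
grip_force: 59.0
```

Request:
move_arm(translation=[[0.013,-0.038,0],[0.026,-0.076,0],[0.039,-0.114,0],[0.052,-0.152,0],[0.063,-0.19,0],[0.07,-0.212,0],[0.073,-0.2215,0],[0.073,-0.2215,0]], twist=[[0,0,0],[0,0,0],[0,0,0],[0,0,0],[0,0,0],[0,0,0],[0,0,0],[0,0,0]], gripper=[-1,-1,-1,-1,-1,-1,-1,-1])

```text
time_s: 28.78
tool_pos: [0.5642, 0.3031, 0.0983]
tool_rot: [0.997, 0.072, -0.001, -0.0]
force: [-0.1, -0.5, -0.9]
grip_width: 0.0245
grip_force: 59.1
```

```bash
python3 go.py .566 .2998 .035 98
```

```text
t 28.7833 pos [0.5642 0.3031 0.0983] cur -81.7 dyaw -0.3 j7 -1.3 w 0.0245
shift [0.0014, 0.0036, 0.0633] twist [-0.0008, 0.0019, 0.0054]
```

Request:
move_arm(translation=[[0,0,0.01],[0,0,0.025],[0,0,0.04],[0,0,0.055],[0,0,0.062],[0,0,0.062],[0,0,0.062],[0,0,0.062]], twist=[[0,0,0],[0,0,0],[0,0,0],[0,0,0],[0,0,0],[0,0,0],[0,0,0],[0,0,0]], gripper=[-1,-1,-1,-1,-1,-1,-1,-1])

```text
time_s: 29.45
tool_pos: [0.5657, 0.2995, 0.0378]
tool_rot: [0.998, 0.07, -0.0, 0.0]
force: [0.6, -0.5, 0.2]
grip_width: 0.0244
grip_force: 59.1
```

```bash
python3 go.py .566 .2998 .0183 98
```

```text
t 29.45 pos [0.5657 0.2995 0.0378] cur -82.0 dyaw 0.0 j7 -1.25 w 0.0244
shift [0.0003, -0.0002, 0.0195] twist [0.0001, 0.0, -0.0003]
```

Request:
move_arm(translation=[[0,0,0.005],[0,0,0.01],[0,0,0.015],[0,0,0.018],[0,0,0.0195],[0,0,0.0195],[0,0,0.0195],[0,0,0.0195]], twist=[[0,0,0],[0,0,0],[0,0,0],[0,0,0],[0,0,0],[0,0,0],[0,0,0],[0,0,0]], gripper=[-1,-1,-1,-1,-1,-1,-1,-1])

```text
time_s: 30.12
tool_pos: [0.565, 0.2998, 0.0179]
tool_rot: [0.998, 0.07, -0.0, 0.0]
force: [1.0, 0.0, -0.3]
grip_width: 0.0244
grip_force: 59.2
```

Request:
move_arm(translation=[[0,0,0],[0,0,0],[0,0,0],[0,0,0],[0,0,0],[0,0,0],[0,0,0],[0,0,0]], twist=[[0,0,0],[0,0,0],[0,0,0],[0,0,0],[0,0,0],[0,0,0],[0,0,0],[0,0,0]], gripper=[0.1,0.1,0.1,0.1,0.1,0.1,0.1,0.1])

```text
time_s: 30.78
tool_pos: [0.5651, 0.2999, 0.018]
tool_rot: [0.998, 0.07, -0.0, 0.0]
force: [-0.6, -0.0, -0.3]
grip_width: 0.0469
grip_force: 0.0
```

Request:
move_arm(translation=[[0,0,-0.01],[0,0,-0.03],[0,0,-0.06],[0,0,-0.1],[0,0.04,-0.13],[0,0.08,-0.15],[0,0.12,-0.15],[0,0.16,-0.15]], twist=[[0,0,0],[0,0,0],[0,0,0],[0,0,0],[0,0,0],[0,0,0],[0,0,0],[0,0,0]], gripper=[0.1,0.1,0.1,0.1,0.1,0.1,0.1,0.1])

```text
time_s: 31.45
tool_pos: [0.5878, 0.1471, 0.1708]
tool_rot: [0.997, 0.071, 0.002, -0.0]
force: [0.3, 0.3, -0.8]
grip_width: 0.0468
grip_force: 0.0
```

```bash
python3 go.py .40 -.10 .2 98
```

```text
t 31.45 pos [0.5878 0.1471 0.1708] cur -81.9 dyaw -0.1 j7 -1.1 w 0.0468
shift [-0.2207, 0.2182, -0.0301] twist [-0.0006, -0.0036, 0.0018]
```

Get the arm out of view and check everything.

Request:
move_arm(translation=[[-0.22,0.218,-0.03],[-0.22,0.218,-0.03],[-0.22,0.218,-0.03],[-0.22,0.218,-0.03],[-0.22,0.218,-0.03],[-0.22,0.218,-0.03],[-0.22,0.218,-0.03],[-0.22,0.218,-0.03]], twist=[[0,0,0],[0,0,0],[0,0,0],[0,0,0],[0,0,0],[0,0,0],[0,0,0],[0,0,0]], gripper=[0.1,0.1,0.1,0.1,0.1,0.1,0.1,0.1])

```text
time_s: 32.12
tool_pos: [0.3957, -0.102, 0.1993]
tool_rot: [0.998, 0.067, -0.0, 0.0]
force: [-1.1, -0.2, -0.1]
grip_width: 0.047
grip_force: 0.0
```

```bash
python3 - <<'E'
from h import *
np.set_printoptions(precision=4,suppress=True)
t=r.camera("top");cv2.imwrite("pics/top4.png",t);s=r.camera("scene");cv2.imwrite("pics/scene4.png",s)
P=lambda c,f:cv2.resize(c,None,fx=f,fy=f,interpolation=cv2.INTER_CUBIC)
A=np.hstack([P(t[200:308,130:196],4),P(t[190:298,372:432],4)])
B=np.hstack([P(s[165:265,370:440],4)[:168*1+232],P(s[145:245,145:230],4)]) 
h=432;B=cv2.copyMakeBorder(B,0,h-B.shape[0],0,0,cv2.BORDER_CONSTANT)
I=np.hstack([A,B]);print(I.shape);cv2.imwrite("pics/m6.png",cv2.resize(I,None,fx=min(1,800/I.shape[1]),fy=min(1,800/I.shape[1])))
for n,lo,hi,bx,z in(("plate",(50,100,60),(80,255,255),(135,240,200,310),.014),("obj",(8,120,50),(30,255,255),(145,208,180,238),.050),("green",(50,100,60),(80,255,255),(380,198,424,245),.026)):
  for a,c,b in seg(t,lo,hi,bx)[:1]:
    B=back("top",b,z)[:,:2];print(n,a,back("top",c,z)[0,:2],B.mean(0),B.round(4).tolist())
E
```

```text
(432, 1124, 3)
plate 637.8125 [0.4215 0.2791] [0.4217 0.2789] [[0.4666, 0.3078], [0.4714, 0.2628], [0.3769, 0.2502], [0.3721, 0.2948]]
obj 101.7578125 [0.5638 0.2946] [0.5639 0.2947] [[0.5594, 0.3143], [0.5804, 0.3069], [0.5684, 0.2751], [0.5474, 0.2826]]
green 188.015625 [ 0.5581 -0.3103] [ 0.558  -0.3099] [[0.5547, -0.2829], [0.5851, -0.3064], [0.5611, -0.3369], [0.5309, -0.3134]]
```

View pics/m6.png

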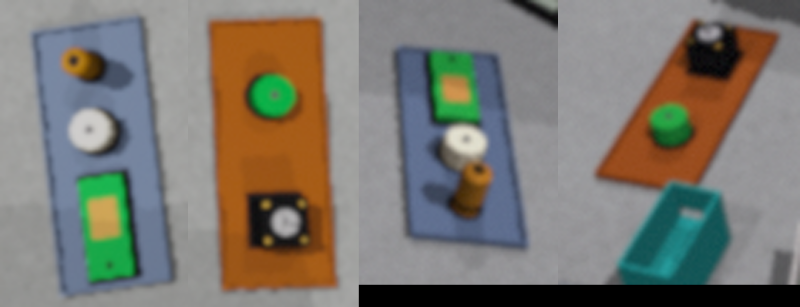

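All five parts are on their marks, with the objective upright. One overlay check of the expected top rims.

```bash
python3 - <<'E'
from h import *
t=cv2.imread("pics/top4.png");f=8
k=r.get_calibration("top")
def ov(x0,y0,x1,y1,items):
    c=cv2.resize(t[y0:y1,x0:x1],None,fx=f,fy=f,interpolation=cv2.INTER_CUBIC)
    for x,y,z,rad in items:
        a=np.linspace(0,2*np.pi,60);p=np.c_[x+rad*np.cos(a),y+rad*np.sin(a),0*a+z]
        q=cv2.projectPoints(p,np.array(k["rvec"],float),np.array(k["tvec"],float),np.array(k["camera_matrix"]),None)[0].reshape(-1,2)
        cv2.polylines(c,[np.round((q-[x0,y0]+.5)*f-.5).astype(np.int32)],True,(0,0,255),1)
    return c
A=ov(140,210,185,270,[(.506,.2915,.028,.018),(.506,.2915,.004,.018),(.5655,.2997,.050,.011),(.5655,.2997,.004,.013)])
B=ov(380,210,425,270,[(.56,-.3125,.028,.018),(.56,-.3125,.004,.018)])
cv2.imwrite("pics/m7.png",np.hstack([A,B]))
E
```

```text
(no output)
```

View pics/m7.png

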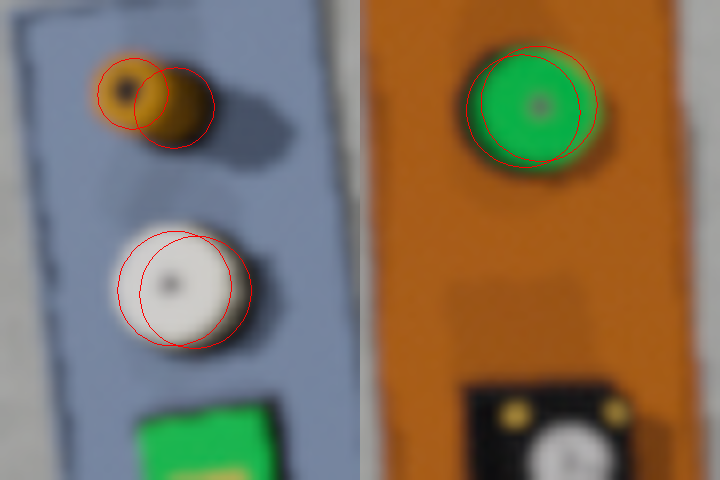

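The overlay shows each part within about 2 mm of its mark's centre (objective hole at (126,90) against (133,93), cream at (170,285) against (175,289), green on centre). Handing in.

```bash
python3 -c "
from workcell import r;print(r.close_job())"
```

```text
the job is handed in; nothing more can be done
None
```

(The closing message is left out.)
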